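# Slide a column carrier off its ledge onto the hanging peg and shut the keeper

## Task

Load the column carrier into the column station: without picking it up, slide it along the ledge so that its eye goes over the peg, and on past the end of the ledge until it hangs freely from the peg. Then swing the keeper fully down in front of the peg so the carrier cannot come off. Do not topple the carrier, and leave the glassware, tip box and vial rack around it alone.

Things in the scene. Friction and masses are not known exactly. Their poses are not given: they have to be found in the camera images.
- station: Column station, fixed to the bench: slate base 190 x 344 mm, 12 mm thick, carrying an aluminium ledge, then a gap, then an upright panel with a peg. Origin on the bench under the middle of the ledge's end; +y runs along the ledge towards the panel, x across, z up.
- ledge_end (a point): Middle of the ledge's end edge, on its flat top: (0, 0, 45) mm in the station's frame; axes as the station. The ledge lies from here 220 mm back towards -y and 85 mm to each side (x). On its +y side is an open gap 105 mm long, 33 mm deep below the ledge's top.
- panel (a point): Root of the peg on the panel's face: (0, 105, 113) mm in the station's frame. The slate grey panel is upright, x -75 to +75, y 105 to 117 mm, up to z 140 mm, with two small hinge lugs on top (to z 165 mm, within 21 mm of x = 0).
- peg_tip (a point): Free end of the peg, on its axis: (0, -20, 113) mm in the station's frame. The peg is a level steel rod of 12 mm diameter with a round end, along y from the panel (y 105) to here; axis 68 mm above the ledge's top; it overhangs the last 20 mm of the ledge.
- carrier: Loose column carrier, about 0.35 kg, standing on the ledge up to 25 mm beside the peg's line and 0.25 rad askew, +y towards the panel. Origin under its foot's middle; x along its width, y through the plate, z up. Foot 118 x 76 mm (x, y), 6 mm thick; a steel column (tube, 11 mm, end fittings 14 mm, to z 86 mm) stands at each edge, x = -52 and +52 mm: 118 mm wide overall.
- plate_top (a point): Middle of the top edge of the carrier's upright aluminium plate, 87 mm above its underside. The plate is 90 mm wide (x), 6 mm thick (y, centred on 0) and stands in the middle of the foot. When it is 38 mm past the ledge's end the foot is clear of the ledge; at 67 mm the foot meets the panel.
- eye (a point): Centre of the carrier's eye, a 26 mm round hole through the plate along y, 67 mm above the underside of the foot; axes as the carrier. The carrier is balanced: hung by the eye on the peg it stays upright (pushed well below the peg it swings), 6 mm lower than when standing on the ledge.
- keeper (a joint): Keeper angle, rad: an L-shaped steel strip hinged above the panel. 0 = shut, at its stop: arm level above the peg towards the ledge, lip down in front of the peg's tip. 1.57 = arm straight up, lip towards the ledge. Starts at 1.85 to 2.1, leaning back past the panel; stop at 2.2. Friction hinge: stays where left; about 1 N at the arm's end moves it, up or down.
- keeper_hinge (a point): Hinge of the keeper, on its axis (along the station's x): (0, 110, 155) mm in the station's frame.
- keeper_bend (a point): Outer end of the keeper's arm, 140 mm from the hinge, where the lip is bent at a right angle; the lip reaches 47 mm from the arm's middle line. Strip 16 mm wide (x), 5 mm thick.
- beaker: Glass beaker, 72 mm diameter, 95 mm high, origin under its centre. Leave alone.
- bottle: Glass bottle, 70 mm diameter, 160 mm high, origin under its centre. Leave alone.
- tip_box: Pipette-tip box 120 x 85 mm, 56 mm high, with an upright clear lid to 126 mm along its +y side, origin under its centre. Leave alone.
- vial_rack: Slate rack with five brown vials in a row, 200 x 60 mm, 58 mm high, origin under its centre. Leave alone.
Mind the look-alikes: they are no part of the job. What is shaped like the carrier but purple is not meant.

How it is judged:
By the outcome, as a careful person would: the job done as asked, in the order asked, and still so for the second after the job is handed in, with the robot touching nothing.
It also fails if it takes over 72 s, if anything falls off the work surface, if the arm or the gripper's body presses on something with over 40 N, if the wrist force passes 120 N, or if a joint passes its speed limit or range.

## Robot

A 7-joint arm with a two-finger parallel gripper is mounted at the origin on the work surface. World frame = base frame: x ahead of the robot, y to its left, z up, the work surface at z = 0. Lengths are in m, angles in rad, forces in N, time in s.
With the tool pointing down it reaches from about 0.4 to 0.85 m from the base axis. Payload 10.4 kg.
Tool frame: the origin (TCP) lies at the very end of the fingers, on their centre line; the grasp point (between the pads) lies 19 mm behind it; z points along the fingers, y is the line along which they close (so a half turn about z gives the same grasp; the last joint's range is limited). The gripper opens to 87 mm and grips with 3 to 60 N. Pads are 19 mm wide; open, the fingers measure 117 mm over their backs; the gripper's body (75 mm by 190 mm) begins 51 mm behind the grasp point.
Start: joints at [-1.301, 0.332, -0.065, 1.46, 0.022, 1.35, -0.088], TCP at [0.18, 0.598, 0.223] pointing down, gripper open.
Joint ranges: [-2.6, 2.6], [-0.5, 2.12], [-1.47, 1.34], [0.16, 2.42], [-1.27, 4.41], [0.06, 2.06], [-2.6, 2.6]. Speed limits (rad/s): [2.22, 2.22, 2.79, 2.79, 3.14, 3.14, 3.14].

## Interface

Orientations are given as a unit quaternion [x, y, z, w].
In Python, from bench import * gives the robot as it stands.
- The arm moves only by the tool carry_out, never from a script. Its argument "deltas" is a list of rows, each an object with "hand": the finger opening in mm, from 0 to 87; "dp": the shift along the tool's x, y, z each as a share of 250 mm, from -1 to 1, a list of three; "spin": the turn about the tool's z as a share of pi rad, from -1 to 1. In form: [{"hand": hand, "dp": [dx, dy, dz], "spin": spin}, ...]. A call has 1 to 20 rows; each row is the pose to reach, as a shift and turn from the pose commanded when the call began, along the tool's axes at that moment, turning the shorter way round; what a row does not reach only later rows make up. A row lasts 1/10 s, in which the tool goes at most 50 mm and 8.59 degrees, less where a joint would pass 70% of its speed; a pose out of reach is approached as far as the arm can. A call with a number of a shift or a turn outside -1 to 1 is refused whole. A call with a gripper value outside its range is refused whole. The fingers move at their own pace and stop on an object; "force" is the grip in N (left out, the last holds). Time passes only in rows, so rows that repeat a pose let the fingers close. It gives the time, the measured TCP pose, the force, the opening and the grip force at its end, in the units of the state.
- read_state(): the state, without advancing time (a new reading comes with each control period).
- camera(name): name is "scene" or "top" or "wrist"; returns the picture (420x560x3 uint8, red, green, blue); there is no depth.
- get_calibration(name): a dict with "fx", "fy", "cx", "cy" (pixels), "k1" (the pictures are not rectified: a ray, as slopes to the right and down, at radius r is drawn at 1 + k1 r^2 times it, then the intrinsics apply), "R" (3x3) and "t" (3): a world point X has camera coordinates R X + t; the wrist camera has in their place "mount" (4x4, takes a point from camera to tool coordinates, whose origin is the TCP and whose axes are the flange's). Camera axes: x right, y down, z forward; pixel columns grow to the right and rows downward; lengths in m; the calibration is good to about 2 mm. A picture is of the moment at which its call begins: read the wrist's pose just before it. get_calibration takes no time and is no camera call.
- close_job(): hands the job in; it is judged then, once.
The state is a dict: "time": time; "joint_positions": joint angles; "joint_vel": joint speeds; "joint_torque": joint torques, N m; "ee_pos": TCP position; "eef_rot": TCP orientation; "ft_force": force on the tool from outside, world axes, zero at the start; "torque": the same for the moment, N m; "width": finger opening in m; "grip_force": force on a finger pad.
Only numpy, scipy, OpenCV 4.12 (cv2) and the standard library are available. Lean on these libraries where they do the work, as an engineer would, in place of code of your own. Each camera call takes 0.05 s, during which the arm holds its last target. There are 200 camera calls.

## Working session

There is one attempt and no reset: what is moved stays moved. The work goes in short steps, Python scripts to look and compute and a tool call to move; the robot and the scene stay as the last step left them, time stands still between calls to the robot, and variables do not carry over. Pictures are saved under pics/ and viewed, at most 10 in all, crops included, and the job is handed in when it is done.

Besides the shell and the picture viewer there is one more tool, called after ">>>" in YAML: its name, and indented under it one key for each argument. carry_out: Moves the arm, as the interface text tells. Its arguments: {"type":"object","properties":{"deltas":{"type":"array","items":{"type":"object","properties":{"hand":{"type":"number"},"dp":{"type":"array","items":{"type":"number","minimum":-1,"maximum":1}},"spin":{"type":"number","minimum":-1,"maximum":1}}}},"force":{"type":"number"}},"required":["deltas"]}

```bash
ls; mkdir -p pics; python3 - <<'E'
from bench import *
import cv2,numpy as np
a=camera("scene");b=camera("top")
cv2.imwrite("pics/s0.png",cv2.cvtColor(a,cv2.COLOR_RGB2BGR));cv2.imwrite("pics/t0.png",cv2.cvtColor(b,cv2.COLOR_RGB2BGR))
for n in("scene","top","wrist"):print(n,get_calibration(n))
print(read_state())
E
```

```text
pics
scene {'fx': 525.9901676741761, 'fy': 525.9901676741761, 'cx': 286.04850060297, 'cy': 209.37905486826372, 'k1': -0.07365749267609496, 'R': array([[-0.6793404 ,  0.73377789, -0.00816263],
       [ 0.5509679 ,  0.50268247, -0.66614166],
       [-0.48469681, -0.45703429, -0.74578057]]), 't': array([ 0.36881654, -0.19984504,  2.00420723])}
top {'fx': 482.20966539439945, 'fy': 482.20966539439945, 'cx': 278.33153936983314, 'cy': 201.1457614215245, 'k1': -0.07211761984051893, 'R': array([[ 0.02085056, -0.9997117 ,  0.01190681],
       [-0.99629917, -0.02176973, -0.08315067],
       [ 0.08338591, -0.01012901, -0.99646585]]), 't': array([-0.00954099,  0.53599352,  1.58496221])}
wrist {'fx': 315.14036376709413, 'fy': 315.14036376709413, 'cx': 276.18463207363095, 'cy': 211.77766086066083, 'k1': 0.02036575531416974, 'mount': array([[ 4.17479499e-04, -9.54594678e-01, -2.97907413e-01,
         8.14167524e-02],
       [ 9.99999897e-01,  3.45466079e-04,  2.94384671e-04,
        -1.33241630e-04],
       [-1.78101134e-04, -2.97907505e-01,  9.54594724e-01,
        -1.62466790e-01],
       [ 0.00000000e+00,  0.00000000e+00,  0.00000000e+00,
         1.00000000e+00]])}
{'time': 0.1, 'joint_positions': array([-1.30058833,  0.33284173, -0.06469073,  1.46084231,  0.02162686,
        1.34989807, -0.08850524]), 'joint_vel': array([-2.31117501e-03, -8.35939798e-04, -1.33628981e-06, -2.66518653e-03,
        5.94466704e-04,  1.76713424e-03,  3.88938052e-04]), 'joint_torque': array([ 2.13624087e-03, -6.24549580e+01,  2.53584125e-02, -3.90706694e+01,
       -6.13348000e-02,  3.68087995e-02,  6.46702370e-05]), 'ee_pos': array([0.18032012, 0.59806729, 0.22182001]), 'eef_rot': array([ 1.45876179e-01,  9.89302644e-01, -6.44595211e-04, -5.14432132e-05]), 'ft_force': array([0.46317056, 0.9955247 , 0.36844908]), 'torque': array([0.03077116, 0.01314459, 0.00794773]), 'grip_force': 0.0, 'width': 0.08697531712564878}
```

View pics/s0.png

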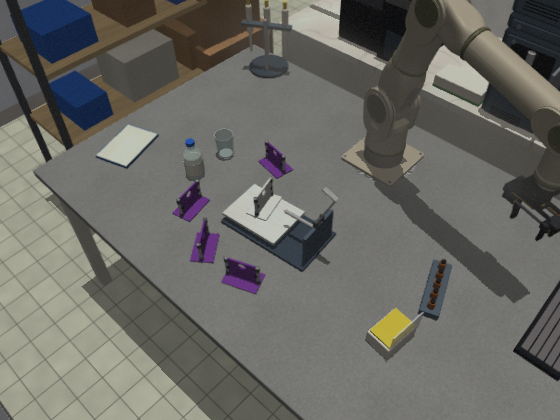

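View pics/t0.png

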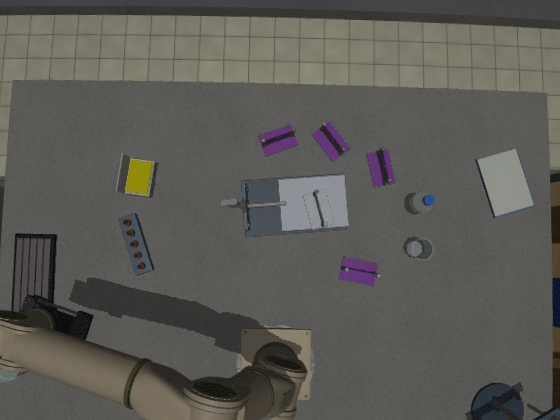

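The scene view shows the station at about (280,225), with the silver carrier on the ledge at (263,200) and four purple look-alikes. In the top view the ledge spans about (279–348, 176–232), with the panel near u≈246 and the keeper at about (232,203). I'll zoom in on both.

```bash
python3 - <<'E'
import cv2,numpy as np
b=cv2.imread("pics/t0.png")[165:245,215:360];a=cv2.imread("pics/s0.png")[170:275,210:350]
b=cv2.resize(b,None,fx=5.5,fy=5.5,interpolation=cv2.INTER_CUBIC);a=cv2.resize(a,None,fx=5.5,fy=5.5,interpolation=cv2.INTER_CUBIC)
print(a.shape,b.shape)
cv2.imwrite("pics/tc.png",b);cv2.imwrite("pics/sc.png",a)
E
```

```text
(578, 770, 3) (440, 798, 3)
```

View pics/tc.png

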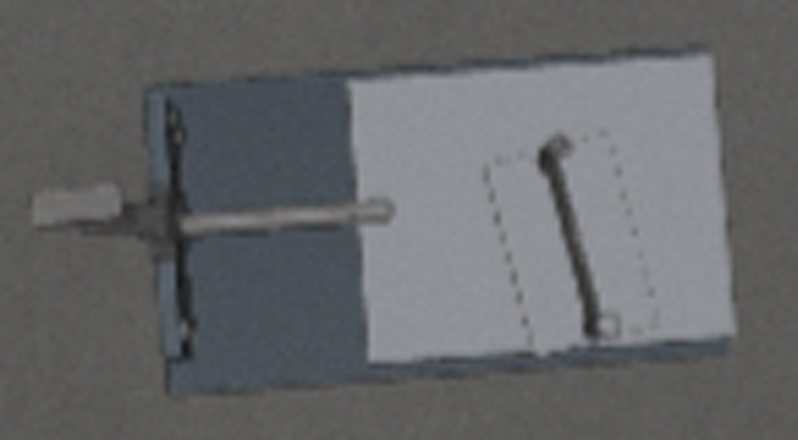

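View pics/sc.png

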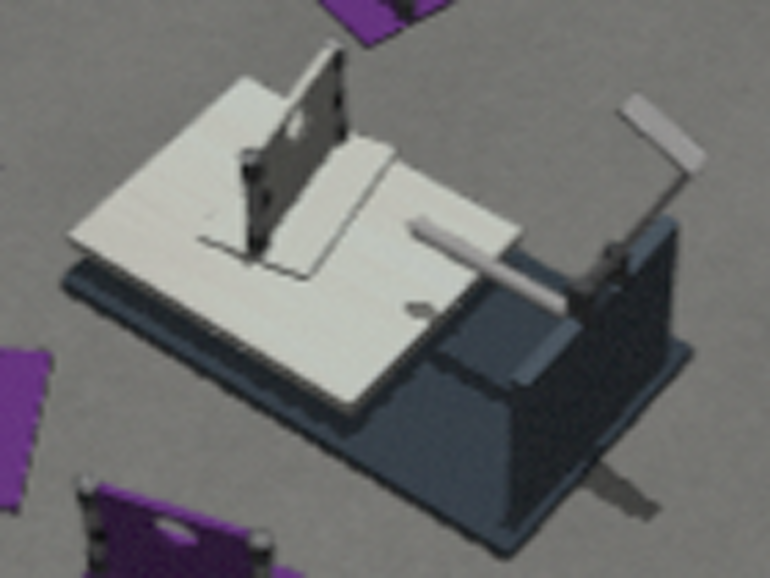

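The zoomed views show these crop pixels:
- **Ledge corners (top):** (350,82), (369,362), (735,335) and (713,57).
- **Columns (top):** (553,148) and (592,325).
- **Peg tip (top):** (388,210).
- **Keeper:** the bend is at (35,208) in the top view and (700,165) in the scene view.

```bash
cat > h.py <<'E'
import numpy as np,cv2
from bench import *
from scipy.spatial.transform import Rotation as Ro
def ray(name,uv,st=None):
    c=get_calibration(name)
    K=np.array([[c['fx'],0,c['cx']],[0,c['fy'],c['cy']],[0,0,1.]])
    n=cv2.undistortPoints(np.array([[uv]],float),K,np.array([c['k1'],0,0,0,0]))[0,0]
    d=np.array([n[0],n[1],1.])
    if name=='wrist':
        T=np.eye(4);T[:3,:3]=Ro.from_quat(st['eef_rot']).as_matrix();T[:3,3]=st['ee_pos'];T=T@c['mount']
        return T[:3,3],T[:3,:3]@d
    R,t=c['R'],c['t'];return -R.T@t,R.T@d
def onz(r,z):o,d=r;return o+d*(z-o[2])/d[2]
def tri(*rs):
    A=0;b=0
    for o,d in rs:
        d=d/np.linalg.norm(d);P=np.eye(3)-np.outer(d,d);A=A+P;b=b+P@o
    X=np.linalg.solve(A,b);return X,[np.linalg.norm(np.cross(X-o,d/np.linalg.norm(d))) for o,d in rs]
E
python3 - <<'E'
from h import *
np.set_printoptions(precision=4,suppress=True)
f=lambda p:(np.array(p)+.5)/5.5-.5+[215,165]
g=lambda p:(np.array(p)+.5)/5.5-.5+[210,170]
L=[onz(ray('top',f(p)),.045) for p in[(350,82),(369,362),(735,335),(713,57)]]
for p in L:print(p)
print([np.linalg.norm(L[i]-L[i-1]) for i in range(4)])
E0=(L[0]+L[1])/2;u=E0-(L[2]+L[3])/2;yaw=np.arctan2(-u[0],u[1])
print('end',E0,'yaw',yaw,np.arctan2(*( (L[0]-L[1])[1::-1])))
S=lambda X:(Ro.from_euler('z',-yaw).apply(np.array(X)-[E0[0],E0[1],0]))
a,b=[onz(ray('top',f(p)),.131) for p in[(553,148),(592,325)]]
print('cols',a,b,np.linalg.norm(a-b),S(a),S(b))
print('pegtip',S(onz(ray('top',f((388,210))),.113)))
for n,p,q in[('bend',(35,208),(700,165)),('lip',(120,203),(630,103))]:
    X,e=tri(ray('top',f(p)),ray('scene',g(q)));print(n,X,S(X),e)
for n,p,z in[('pegtip',(415,228),.113),('c-',(250,158),.131),('c+',(335,48),.131),('led',(520,232),.045),('led2',(350,408),.045)]:print(n,S(onz(ray('scene',g(p)),z)))
E
```

```text
[0.6058 0.004  0.045 ]
[ 0.4384 -0.0108  0.045 ]
[ 0.459 -0.229  0.045]
[ 0.626  -0.2142  0.045 ]
[np.float64(0.2191496370829838), np.float64(0.16807483997103762), np.float64(0.219157077291168), np.float64(0.16765945523168257)]
end [ 0.5221 -0.0034  0.045 ] yaw 0.09304835306765916 0.08815339823358324
cols [ 0.5597 -0.1111  0.131 ] [ 0.4599 -0.1345  0.131 ] 0.10252964959821612 [ 0.0274 -0.1106  0.131 ] [-0.0742 -0.1248  0.131 ]
pegtip [ 0.0003 -0.0153  0.113 ]
bend [0.5072 0.1642 0.2845] [0.0007 0.1683 0.2845] [np.float64(0.0001700989937217633), np.float64(0.00017009899372170473)]
lip [0.5097 0.1195 0.3006] [-0.0009  0.1236  0.3006] [np.float64(0.0007010195524600012), np.float64(0.0007010195524600123)]
pegtip [ 0.0025 -0.0156  0.113 ]
c- [ 0.0298 -0.1158  0.131 ]
c+ [-0.0711 -0.1328  0.131 ]
led [-0.0809  0.0002  0.045 ]
led2 [0.088  0.0019 0.045 ]
```

```bash
cat >> h.py <<'E'
E0=np.array([.5221,-.0034,0]);YAW=.091
def W(p,yaw=YAW):return Ro.from_euler('z',yaw).apply(np.array(p,float))+E0
def plan(*ts):
    "targets (world xyz, tool-y azimuth deg or None) -> dp shares, spin share"
    s=read_state();R=Ro.from_quat(s['eef_rot']).as_matrix();az=np.degrees(np.arctan2(R[1,1],R[0,1]))
    print('t',round(s['time'],2),'tcp',s['ee_pos'].round(4),'az',az.round(2),'F',s['ft_force'].round(1),'w',round(s['width'],4),'q7',s['joint_positions'].round(2)[[0,6]])
    for p,a in ts:
        sp=0 if a is None else -((a-az+180)%360-180)/180
        print((R.T@(np.array(p)-s['ee_pos'])/.25).round(3),round(sp,4))
E
python3 -c "
from h import *
plan(([.31,.40,.42],10))"
```

```text
t 0.1 tcp [0.1803 0.5981 0.2218] az 73.22 F [0.5 1.  0.4] w 0.087 q7 [-1.3  -0.09]
[-0.725 -0.61  -0.792] 0.3512
```

>>> carry_out:
  deltas:
    - {"hand": 60,"dp": [-0.72,-0.61,-0.79],"spin": 0.35}
    - {"hand": 60,"dp": [-0.72,-0.61,-0.79],"spin": 0.35}
    - {"hand": 60,"dp": [-0.72,-0.61,-0.79],"spin": 0.35}
    - {"hand": 60,"dp": [-0.72,-0.61,-0.79],"spin": 0.35}
    - {"hand": 60,"dp": [-0.72,-0.61,-0.79],"spin": 0.35}
    - {"hand": 60,"dp": [-0.72,-0.61,-0.79],"spin": 0.35}
    - {"hand": 60,"dp": [-0.72,-0.61,-0.79],"spin": 0.35}
    - {"hand": 60,"dp": [-0.72,-0.61,-0.79],"spin": 0.35}
    - {"hand": 60,"dp": [-0.72,-0.61,-0.79],"spin": 0.35}

```text
time: 1.0
ee_pos: [0.3089, 0.4002, 0.4201]
eef_rot: [0.642, 0.767, 0.0, -0.0]
ft_force: [0.3, 0.2, -0.6]
width: 0.06
grip_force: 0.0
```

```bash
python3 -c "
from h import *
plan(([.44,.17,.42],-50))"
```

```text
t 1.0 tcp [0.3089 0.4002 0.4201] az 10.15 F [ 0.3  0.2 -0.6] w 0.06 q7 [-1.14 -0.82]
[-0.999  0.354  0.   ] 0.3342
```

>>> carry_out:
  deltas:
    - {"hand": 60,"dp": [-0.99,0.35,0],"spin": 0.33}
    - {"hand": 60,"dp": [-0.99,0.35,0],"spin": 0.33}
    - {"hand": 60,"dp": [-0.99,0.35,0],"spin": 0.33}
    - {"hand": 60,"dp": [-0.99,0.35,0],"spin": 0.33}
    - {"hand": 60,"dp": [-0.99,0.35,0],"spin": 0.33}
    - {"hand": 60,"dp": [-0.99,0.35,0],"spin": 0.33}
    - {"hand": 60,"dp": [-0.99,0.35,0],"spin": 0.33}
    - {"hand": 60,"dp": [-0.99,0.35,0],"spin": 0.33}

```text
time: 1.8
ee_pos: [0.4387, 0.1723, 0.4195]
eef_rot: [0.937, 0.348, -0.0, 0.0]
ft_force: [-1.1, 0.9, -0.0]
width: 0.06
grip_force: 0.0
```

```bash
python3 -c "
from h import *
plan(([.479,-.06,.42],-76.7))"
```

```text
t 1.8 tcp [0.4387 0.1723 0.4195] az -49.23 F [-1.1  0.9 -0. ] w 0.06 q7 [-0.88 -1.35]
[-0.485  0.809 -0.002] 0.1526
```

>>> carry_out:
  deltas:
    - {"hand": 60,"dp": [-0.485,0.81,0],"spin": 0.1526}
    - {"hand": 60,"dp": [-0.485,0.81,0],"spin": 0.1526}
    - {"hand": 60,"dp": [-0.485,0.81,0],"spin": 0.1526}
    - {"hand": 60,"dp": [-0.485,0.81,0],"spin": 0.1526}
    - {"hand": 60,"dp": [-0.485,0.81,0],"spin": 0.1526}
    - {"hand": 60,"dp": [-0.485,0.81,0],"spin": 0.1526}
    - {"hand": 60,"dp": [-0.485,0.81,0],"spin": 0.1526}

```text
time: 2.5
ee_pos: [0.4794, -0.0598, 0.4197]
eef_rot: [0.993, 0.118, -0.0, -0.0]
ft_force: [0.0, 0.5, -0.3]
width: 0.06
grip_force: 0.0
```

```bash
python3 -c "
from h import *
plan(([.4787,-.1302,.21],-76.7))
s=read_state();cv2.imwrite('pics/w1.png',cv2.cvtColor(camera('wrist'),cv2.COLOR_RGB2BGR));import json;print(s['eef_rot'].tolist(),s['ee_pos'].tolist())"
```

```text
t 2.5 tcp [ 0.4794 -0.0598  0.4197] az -76.4 F [ 0.   0.5 -0.3] w 0.06 q7 [-0.65 -1.32]
[-0.068  0.273  0.839] 0.0017
[0.9929611897274261, 0.11843976535968699, -0.0003010520723598306, -8.393024928267079e-05] [0.47937326102915595, -0.05978511328127038, 0.41972503462912386]
```

View pics/w1.png

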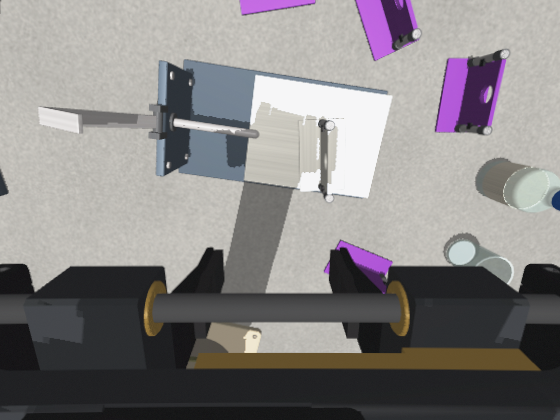

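The wrist view shows the column tops at (328,125) and (328,198), the peg tip at (257,133), the ledge-end corners at (256,75) and (244,183), and the back corners at (391,95) and (369,197).

```bash
python3 - <<'E'
from h import *
np.set_printoptions(precision=4,suppress=True)
st=dict(eef_rot=[0.9929611897274261, 0.11843976535968699, -0.0003010520723598306, -8.393024928267079e-05],ee_pos=[0.47937326102915595, -0.05978511328127038, 0.41972503462912386])
P={n:onz(ray('wrist',p,st),z) for n,p,z in[('c+',(328,125),.131),('c-',(328,198),.131),('peg',(257,133),.113),('root',(174,123),.113),('e+',(256,75),.045),('e-',(244,183),.045),('b+',(391,95),.045),('b-',(369,197),.045)]}
for n,p in P.items():print(n,p,Ro.from_euler('z',-YAW).apply(p-E0))
E
python3 -c "
from h import *
plan(([.4787,-.1302,.21],-76.7))"
```

```text
c+ [ 0.5617 -0.1138  0.131 ] [ 0.0294 -0.1135  0.131 ]
c- [ 0.4619 -0.1433  0.131 ] [-0.0727 -0.1339  0.131 ]
peg [ 0.527  -0.0202  0.113 ] [ 0.0033 -0.0171  0.113 ]
root [0.5123 0.098  0.113 ] [-0.0005  0.1019  0.113 ]
e+ [0.6077 0.0035 0.045 ] [ 0.0859 -0.0009  0.045 ]
e- [ 0.4346 -0.0136  0.045 ] [-0.088  -0.0022  0.045 ]
b+ [ 0.6294 -0.212   0.045 ] [ 0.0879 -0.2175  0.045 ]
b- [ 0.4618 -0.2322  0.045 ] [-0.0808 -0.2224  0.045 ]
t 2.55 tcp [ 0.4794 -0.0587  0.4197] az -76.33 F [-0.3  0.3 -0.3] w 0.0598 q7 [-0.65 -1.33]
[-0.07   0.277  0.839] 0.002
```

```bash
python3 -c "
from h import *
p=W([-.0516,-.127,.18]);print(p);plan((p,-75),([p[0],p[1],.1],-75))"
```

```text
[ 0.48225456 -0.13456364  0.18      ]
t 2.55 tcp [ 0.4794 -0.0587  0.4197] az -76.33 F [-0.3  0.3 -0.3] w 0.0598 q7 [-0.65 -1.33]
[-0.06   0.298  0.959] -0.0074
[-0.06   0.298  1.279] -0.0074
```

>>> carry_out:
  deltas:
    - {"hand": 60,"dp": [-0.06,0.3,0.5],"spin": -0.0074}
    - {"hand": 60,"dp": [-0.06,0.3,0.5],"spin": -0.0074}
    - {"hand": 60,"dp": [-0.06,0.3,0.5],"spin": -0.0074}
    - {"hand": 60,"dp": [-0.06,0.3,0.96],"spin": -0.0074}
    - {"hand": 60,"dp": [-0.06,0.3,0.96],"spin": -0.0074}
    - {"hand": 60,"dp": [-0.06,0.3,0.96],"spin": -0.0074}
    - {"hand": 60,"dp": [-0.06,0.3,0.96],"spin": -0.0074}
    - {"hand": 60,"dp": [-0.06,0.3,0.96],"spin": -0.0074}

```text
time: 3.35
ee_pos: [0.4827, -0.1354, 0.1807]
eef_rot: [0.992, 0.13, 0.0, 0.0]
ft_force: [0.1, -1.1, 0.9]
width: 0.0603
grip_force: 0.0
```

```bash
python3 -c "
from h import *
plan((W([-.0516,-.127,.1]),-75))
st=read_state();cv2.imwrite('pics/w2.png',cv2.cvtColor(camera('wrist'),cv2.COLOR_RGB2BGR))"
```

```text
t 3.35 tcp [ 0.4827 -0.1354  0.1807] az -75.12 F [ 0.1 -1.1  0.9] w 0.0603 q7 [-0.54 -1.06]
[-0.001 -0.004  0.323] -0.0006
```

View pics/w2.png

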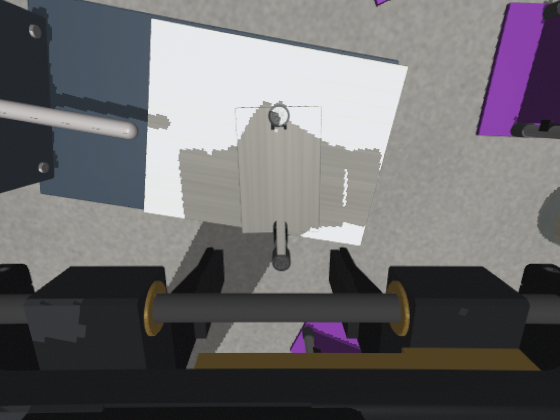

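The plate sits on the gripper's midline (u≈280) and square to it, with the columns at (279,116) and (281,258).

```bash
python3 - <<'E'
from h import *
st=read_state();R=Ro.from_quat(st['eef_rot']).as_matrix()
for p in[(279,116),(281,260)]:
    X=onz(ray('wrist',p,st),.131);print((R.T@(X-st['ee_pos'])).round(4))
E
```

```text
[0.0811 0.0023 0.0504]
[-0.021   0.0041  0.0503]
```

>>> carry_out:
  deltas:
    - {"hand": 60,"dp": [0,0.012,0.16],"spin": 0}
    - {"hand": 60,"dp": [0,0.012,0.32],"spin": 0}
    - {"hand": 60,"dp": [0,0.012,0.32],"spin": 0}
    - {"hand": 60,"dp": [0,0.012,0.32],"spin": 0}
    - {"hand": 20,"dp": [0,0.012,0.32],"spin": 0}
    - {"hand": 20,"dp": [0,0.012,0.32],"spin": 0}
    - {"hand": 10,"dp": [0,0.012,0.32],"spin": 0}
    - {"hand": 3,"dp": [0,0.012,0.32],"spin": 0}
    - {"hand": 3,"dp": [0,0.012,0.32],"spin": 0}
    - {"hand": 3,"dp": [0,0.012,0.32],"spin": 0}
    - {"hand": 3,"dp": [0,0.012,0.32],"spin": 0}
  force: 15

```text
time: 4.5
ee_pos: [0.4829, -0.1394, 0.1]
eef_rot: [0.992, 0.128, -0.0, -0.0]
ft_force: [0.2, -0.2, 0.7]
width: 0.0119
grip_force: 0.0
```

```bash
python3 -c "
from h import *
p=read_state()['ee_pos'];print(Ro.from_euler('z',-YAW).apply(p-E0))
plan((W([-.030,-.07,p[2]]),-84.8),(W([-.030,.012,p[2]]),-84.8))"
```

```text
[-0.0514251  -0.13188577  0.10001717]
t 4.5 tcp [ 0.4829 -0.1394  0.1   ] az -75.31 F [ 0.2 -0.2  0.7] w 0.0119 q7 [-0.5  -0.97]
[ 0.125 -0.23   0.   ] 0.0527
[ 0.179 -0.554  0.   ] 0.0527
```

>>> carry_out:
  deltas:
    - {"hand": 2,"dp": [0,0,0],"spin": 0}
    - {"hand": 2,"dp": [0,0,0],"spin": 0}
    - {"hand": 2,"dp": [0,0,0],"spin": 0}
    - {"hand": 2,"dp": [0,0,0],"spin": 0}
  force: 15

```text
time: 4.9
ee_pos: [0.4827, -0.1394, 0.0998]
eef_rot: [0.992, 0.128, -0.0, -0.0]
ft_force: [-1.4, 0.4, -1.9]
width: 0.0059
grip_force: 15.0
```

```bash
python3 -c "
from h import *
p=read_state()['ee_pos']
plan((W([-.030,-.07,p[2]]),-84.8),(W([-.030,.012,p[2]]),-84.8))
st=read_state();cv2.imwrite('pics/w3.png',cv2.cvtColor(camera('wrist'),cv2.COLOR_RGB2BGR))"
```

```text
t 4.9 tcp [ 0.4827 -0.1394  0.0998] az -75.31 F [-1.4  0.4 -1.9] w 0.0059 q7 [-0.5  -0.97]
[ 0.126 -0.23  -0.   ] 0.0527
[ 0.18  -0.553  0.   ] 0.0527
```

View pics/w3.png

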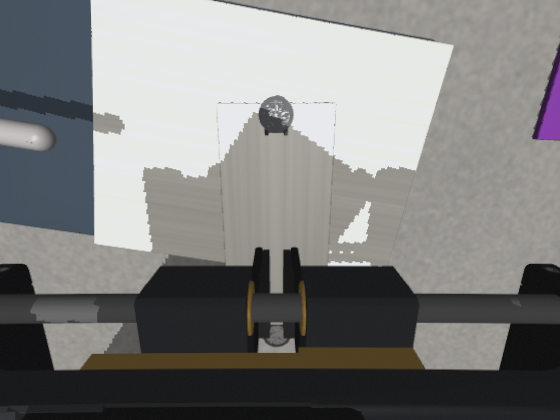

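The plate is gripped at 5.9 mm. The far column top is at (277,112) and the peg tip at (52,138).

```bash
python3 - <<'E'
from h import *
st=read_state();R=Ro.from_quat(st['eef_rot']).as_matrix()
X=onz(ray('wrist',(277,114),st),.131);print('c+',(R.T@(X-st['ee_pos'])).round(4))
X=onz(ray('wrist',(52,138),st),.113);print('peg',(R.T@(X-st['ee_pos'])).round(4),Ro.from_euler('z',-YAW).apply(X-E0).round(4))
E
```

```text
c+ [ 0.0825  0.0008 -0.0312]
peg [ 0.0716 -0.1021 -0.0131] [ 0.0022 -0.0193  0.113 ]
```

>>> carry_out:
  deltas:
    - {"hand": 2,"dp": [0.016,-0.029,0],"spin": 0.0066}
    - {"hand": 2,"dp": [0.032,-0.058,0],"spin": 0.0132}
    - {"hand": 2,"dp": [0.048,-0.087,0],"spin": 0.0198}
    - {"hand": 2,"dp": [0.064,-0.116,0],"spin": 0.0264}
    - {"hand": 2,"dp": [0.08,-0.145,0],"spin": 0.033}
    - {"hand": 2,"dp": [0.096,-0.174,0],"spin": 0.0396}
    - {"hand": 2,"dp": [0.112,-0.203,0],"spin": 0.0462}
    - {"hand": 2,"dp": [0.128,-0.23,0],"spin": 0.0527}
    - {"hand": 2,"dp": [0.128,-0.23,0],"spin": 0.0527}
    - {"hand": 2,"dp": [0.128,-0.23,0],"spin": 0.0527}
  force: 15

```text
time: 5.95
ee_pos: [0.4991, -0.0759, 0.0999]
eef_rot: [0.999, 0.046, -0.0, 0.0]
ft_force: [-0.2, -0.4, -3.4]
width: 0.0062
grip_force: 15.0
```

```bash
python3 -c "
from h import *
p=read_state()['ee_pos'];print(Ro.from_euler('z',-YAW).apply(p-E0))
plan((W([-.0295,.012,.0998]),-84.8))
st=read_state();cv2.imwrite('pics/w4.png',cv2.cvtColor(camera('wrist'),cv2.COLOR_RGB2BGR))"
```

```text
[-0.029498   -0.07013493  0.09992226]
t 5.95 tcp [ 0.4991 -0.0759  0.0999] az -84.75 F [-0.2 -0.4 -3.4] w 0.0062 q7 [-0.61 -1.27]
[ 0.    -0.329  0.   ] 0.0003
```

View pics/w4.png

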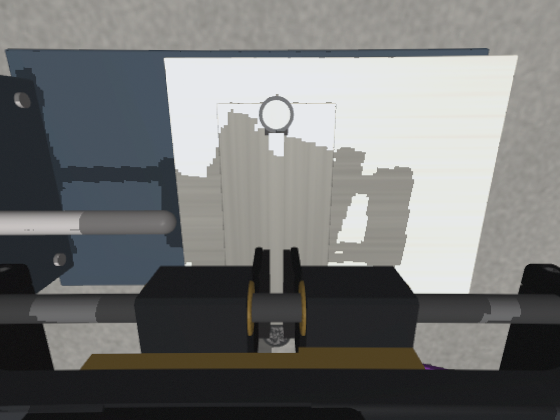

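The carrier is squared with the station: the ledge edges line up and the peg is level at v≈222, with its tip at (175,222).

```bash
python3 - <<'E'
from h import *
st=read_state();R=Ro.from_quat(st['eef_rot']).as_matrix()
for p,z in[((175,222),.113),((20,223),.113),((277,114),.131)]:
    X=onz(ray('wrist',p,st),z);print((R.T@(X-st['ee_pos'])).round(4))
E
```

```text
[ 0.0309 -0.0502 -0.0131]
[ 0.0304 -0.1265 -0.0131]
[ 0.0826  0.0007 -0.0311]
```

>>> carry_out:
  deltas:
    - {"hand": 2,"dp": [0,-0.03,0],"spin": 0}
    - {"hand": 2,"dp": [0,-0.06,0],"spin": 0}
    - {"hand": 2,"dp": [0,-0.09,0],"spin": 0}
    - {"hand": 2,"dp": [0,-0.12,0],"spin": 0}
    - {"hand": 2,"dp": [0,-0.15,0],"spin": 0}
    - {"hand": 2,"dp": [0,-0.18,0],"spin": 0}
    - {"hand": 2,"dp": [0,-0.21,0],"spin": 0}
    - {"hand": 2,"dp": [0,-0.24,0],"spin": 0}
    - {"hand": 2,"dp": [0,-0.27,0],"spin": 0}
    - {"hand": 2,"dp": [0,-0.3,0],"spin": 0}
    - {"hand": 2,"dp": [0,-0.328,0],"spin": 0}
    - {"hand": 2,"dp": [0,-0.328,0],"spin": 0}
  force: 15

```text
time: 7.2
ee_pos: [0.4918, 0.0072, 0.1]
eef_rot: [0.999, 0.046, -0.0, -0.0]
ft_force: [0.5, 0.1, -2.7]
width: 0.0062
grip_force: 15.0
```

```bash
python3 -c "
from h import *
p=read_state()['ee_pos'];print(Ro.from_euler('z',-YAW).apply(p-E0))
plan()
cv2.imwrite('pics/w5.png',cv2.cvtColor(camera('wrist'),cv2.COLOR_RGB2BGR))"
```

```text
[-0.02925755  0.01329733  0.09999275]
t 7.2 tcp [0.4918 0.0072 0.1   ] az -84.71 F [ 0.5  0.1 -2.7] w 0.0062 q7 [-0.75 -1.47]
```

View pics/w5.png

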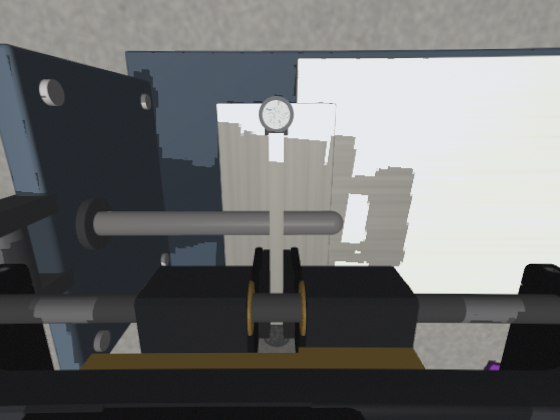

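The peg now passes through the plate, with its tip showing at (342,223). I'll regrip on the near column so the gripper body stays clear of the keeper.

>>> carry_out:
  deltas:
    - {"hand": 32,"dp": [0,0,0],"spin": 0}
    - {"hand": 32,"dp": [0,0,0],"spin": 0}
    - {"hand": 32,"dp": [0,0,0],"spin": 0}
    - {"hand": 32,"dp": [0,0,0],"spin": 0}
    - {"hand": 32,"dp": [-0.03,0,0],"spin": 0}
    - {"hand": 32,"dp": [-0.06,0,0],"spin": 0}
    - {"hand": 32,"dp": [-0.086,0,0],"spin": 0}
    - {"hand": 32,"dp": [-0.086,0,0],"spin": 0}
    - {"hand": 15,"dp": [-0.086,0,0],"spin": 0}
    - {"hand": 15,"dp": [-0.086,0,0],"spin": 0}
    - {"hand": 8,"dp": [-0.086,0,0],"spin": 0}
    - {"hand": 8,"dp": [-0.086,0,0],"spin": 0}
    - {"hand": 8,"dp": [-0.086,0,0],"spin": 0}
    - {"hand": 8,"dp": [-0.086,0,0],"spin": 0}
  force: 20

```text
time: 8.65
ee_pos: [0.4706, 0.0041, 0.1001]
eef_rot: [0.999, 0.045, 0.0, -0.0]
ft_force: [0.6, 0.4, 2.3]
width: 0.0124
grip_force: 19.9
```

```bash
python3 -c "
from h import *
p=read_state()['ee_pos'];print(Ro.from_euler('z',-YAW).apply(p-E0))
plan((W([-.051,.052,.0998]),-84.8))"
```

```text
[-0.05062225  0.01213081  0.1000782 ]
t 8.65 tcp [0.4706 0.0041 0.1001] az -84.8 F [0.6 0.4 2.3] w 0.0124 q7 [-0.76 -1.5 ]
[-0.002 -0.159  0.001] 0.0
```

>>> carry_out:
  deltas:
    - {"hand": 8,"dp": [0,-0.025,0],"spin": 0}
    - {"hand": 8,"dp": [0,-0.05,0],"spin": 0}
    - {"hand": 8,"dp": [0,-0.075,0],"spin": 0}
    - {"hand": 8,"dp": [0,-0.1,0],"spin": 0}
    - {"hand": 8,"dp": [0,-0.125,0],"spin": 0}
    - {"hand": 8,"dp": [0,-0.15,0],"spin": 0}
    - {"hand": 8,"dp": [0,-0.16,0],"spin": 0}
    - {"hand": 8,"dp": [0,-0.16,0],"spin": 0}
    - {"hand": 8,"dp": [0,-0.16,0],"spin": 0}
    - {"hand": 8,"dp": [0,-0.16,0.012],"spin": 0}
    - {"hand": 8,"dp": [0,-0.16,0.024],"spin": 0}
    - {"hand": 8,"dp": [0,-0.16,0.024],"spin": 0}
    - {"hand": 8,"dp": [0,-0.16,0.024],"spin": 0}
  force: 20

```text
time: 9.95
ee_pos: [0.4671, 0.0439, 0.0941]
eef_rot: [0.999, 0.045, 0.0, -0.0]
ft_force: [3.6, -0.5, 0.1]
width: 0.0127
grip_force: 20.0
```

```bash
python3 - <<'E'
from h import *
st=read_state();p=st['ee_pos'];print(Ro.from_euler('z',-YAW).apply(p-E0));plan()
a=camera('wrist')
cv2.imwrite('pics/w6.png',cv2.cvtColor(a,cv2.COLOR_RGB2BGR))
b=camera('scene');cv2.imwrite('pics/s6.png',cv2.cvtColor(b,cv2.COLOR_RGB2BGR))
c=cv2.resize(b[170:270,220:360],(560,400),interpolation=cv2.INTER_CUBIC)
m=np.vstack([cv2.resize(a,(380,285)),cv2.resize(c,(380,271))]);m=np.hstack([cv2.resize(a,(399,300)),cv2.resize(c,(400,300))])
cv2.imwrite('pics/m6.png',cv2.cvtColor(m,cv2.COLOR_RGB2BGR))
E
```

```text
[-0.05047218  0.05214267  0.09409612]
t 9.95 tcp [0.4671 0.0439 0.0941] az -84.8 F [ 3.6 -0.5  0.1] w 0.0127 q7 [-0.82 -1.59]
```

>>> carry_out:
  deltas:
    - {"hand": 16,"dp": [0,0,0],"spin": 0}
    - {"hand": 20,"dp": [0,0,0],"spin": 0}
    - {"hand": 28,"dp": [0,0,0],"spin": 0}
    - {"hand": 28,"dp": [0,0,0],"spin": 0}
    - {"hand": 28,"dp": [0,0,0],"spin": 0}
    - {"hand": 28,"dp": [0,0,0],"spin": 0}
    - {"hand": 28,"dp": [0,0,-0.05],"spin": 0}
    - {"hand": 28,"dp": [0,0,-0.1],"spin": 0}
    - {"hand": 28,"dp": [0,0,-0.2],"spin": 0}
    - {"hand": 28,"dp": [0,0,-0.4],"spin": 0}
    - {"hand": 28,"dp": [0,0,-0.6],"spin": 0}
    - {"hand": 28,"dp": [0,0,-0.8],"spin": 0}
    - {"hand": 28,"dp": [0,0,-1],"spin": 0}
    - {"hand": 28,"dp": [0,0,-1],"spin": 0}
    - {"hand": 28,"dp": [0,0,-1],"spin": 0}
  force: 20

```text
time: 11.55
ee_pos: [0.4672, 0.0436, 0.3459]
eef_rot: [0.999, 0.045, 0.002, -0.001]
ft_force: [-0.8, 0.1, -1.4]
width: 0.0279
grip_force: 0.0
```

```bash
python3 - <<'E'
from h import *
plan((W([0,.21,.43]),5.2))
a=camera('wrist');b=camera('scene');t=camera('top')
c=b[170:270,220:353]
m=np.hstack([cv2.resize(a,(400,300)),cv2.resize(c,(399,300),interpolation=cv2.INTER_CUBIC)])
cv2.imwrite('pics/m7.png',cv2.cvtColor(m,cv2.COLOR_RGB2BGR))
E
```

```text
t 11.55 tcp [0.4672 0.0436 0.3459] az -84.82 F [-0.8  0.1 -1.4] w 0.0279 q7 [-0.87 -1.72]
[ 0.202 -0.633 -0.335] -0.5001
```

View pics/m7.png

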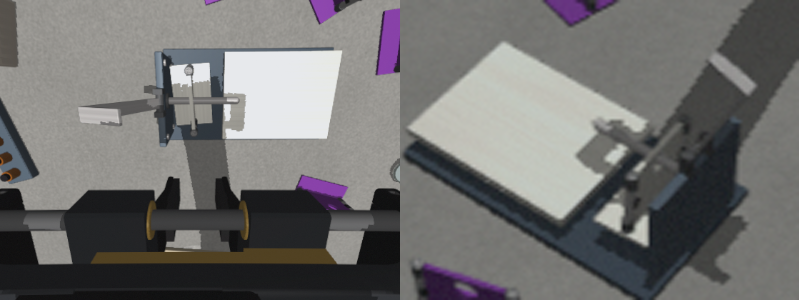

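The carrier hangs on the peg clear of the ledge, with the keeper still leaning back. Next is the keeper.

```bash
python3 - <<'E'
from h import *
plan((W([0,.12,.43]),-84.8),(W([0,.21,.43]),-84.8))
E
```

```text
t 11.7 tcp [0.4662 0.0437 0.3433] az -84.81 F [ 0.  -0.3 -0.1] w 0.028 q7 [-0.87 -1.72]
[ 0.205 -0.272 -0.347] -0.0
[ 0.205 -0.632 -0.347] -0.0
```

```bash
python3 -c "
from h import *
s=read_state();print(s['joint_positions'].round(2),s['joint_vel'].round(3),s['eef_rot'].round(4))"
```

```text
[-0.87 -0.11  0.63  1.67  0.06  1.56 -1.72] [ 0.001  0.006  0.001  0.006 -0.003 -0.001  0.001] [ 9.99e-01  4.53e-02 -7.00e-04  2.00e-04]
```

>>> carry_out:
  deltas:
    - {"hand": 0,"dp": [0,0,-0.2],"spin": 0}
    - {"hand": 0,"dp": [0,0,-0.35],"spin": 0}
    - {"hand": 0,"dp": [0.1,-0.2,-0.35],"spin": 0}
    - {"hand": 0,"dp": [0.205,-0.4,-0.35],"spin": 0}
    - {"hand": 0,"dp": [0.205,-0.63,-0.35],"spin": 0}
    - {"hand": 0,"dp": [0.205,-0.63,-0.35],"spin": 0}
    - {"hand": 0,"dp": [0.205,-0.63,-0.35],"spin": 0}
    - {"hand": 0,"dp": [0.205,-0.63,-0.35],"spin": 0}
    - {"hand": 0,"dp": [0.205,-0.63,-0.35],"spin": 0}
  force: 20

```text
time: 12.6
ee_pos: [0.5038, 0.2034, 0.4317]
eef_rot: [0.999, 0.044, 0.0, 0.0]
ft_force: [-0.8, -1.0, 0.7]
width: 0.0004
grip_force: 0.0
```

```bash
python3 -c "
from h import *
p=read_state()['ee_pos'];print(Ro.from_euler('z',-YAW).apply(p-E0))
plan((W([0,.21,.25]),-84.8),(W([0,.165,.25]),-84.8))"
```

```text
[0.00054013 0.20758444 0.43170051]
t 12.6 tcp [0.5038 0.2034 0.4317] az -84.95 F [-0.8 -1.   0.7] w 0.0004 q7 [-0.96 -1.89]
[-0.002 -0.01   0.727] -0.0008
[-0.002  0.17   0.727] -0.0008
```

>>> carry_out:
  deltas:
    - {"hand": 0,"dp": [0,0,0.2],"spin": 0}
    - {"hand": 0,"dp": [0,0,0.4],"spin": 0}
    - {"hand": 0,"dp": [0,0,0.6],"spin": 0}
    - {"hand": 0,"dp": [0,0,0.727],"spin": 0}
    - {"hand": 0,"dp": [0,0,0.727],"spin": 0}
    - {"hand": 0,"dp": [0,0,0.727],"spin": 0}

```text
time: 13.2
ee_pos: [0.504, 0.2045, 0.2512]
eef_rot: [0.999, 0.045, 0.0, -0.0]
ft_force: [0.4, -0.3, 0.6]
width: 0.0005
grip_force: 0.0
```

```bash
python3 -c "
from h import *
p=read_state()['ee_pos'];print(Ro.from_euler('z',-YAW).apply(p-E0))
plan(*[(W([0,y/1e3,z/1e3]),-84.8) for y,z in[(127,250),(93,250),(59,237),(38,219),(22.5,195),(17,177),(15,157.5),(15,154)]])"
```

```text
[0.00086636 0.20863641 0.25124403]
t 13.2 tcp [0.504  0.2045 0.2512] az -84.89 F [ 0.4 -0.3  0.6] w 0.0005 q7 [-0.97 -1.88]
[-0.003  0.327  0.005] -0.0005
[-0.003  0.463  0.005] -0.0005
[-0.002  0.599  0.057] -0.0005
[-0.002  0.683  0.129] -0.0005
[-0.002  0.745  0.225] -0.0005
[-0.002  0.767  0.297] -0.0005
[-0.002  0.775  0.375] -0.0005
[-0.002  0.775  0.389] -0.0005
```

>>> carry_out:
  deltas:
    - {"hand": 0,"dp": [0,0.06,0.005],"spin": 0}
    - {"hand": 0,"dp": [0,0.12,0.005],"spin": 0}
    - {"hand": 0,"dp": [0,0.18,0.005],"spin": 0}
    - {"hand": 0,"dp": [0,0.24,0.005],"spin": 0}
    - {"hand": 0,"dp": [0,0.3,0.005],"spin": 0}
    - {"hand": 0,"dp": [0,0.36,0.005],"spin": 0}
    - {"hand": 0,"dp": [0,0.41,0.005],"spin": 0}
    - {"hand": 0,"dp": [0,0.463,0.005],"spin": 0}
    - {"hand": 0,"dp": [0,0.51,0.022],"spin": 0}
    - {"hand": 0,"dp": [0,0.555,0.04],"spin": 0}
    - {"hand": 0,"dp": [0,0.6,0.057],"spin": 0}
    - {"hand": 0,"dp": [0,0.6,0.057],"spin": 0}
    - {"hand": 0,"dp": [0,0.6,0.057],"spin": 0}

```text
time: 14.5
ee_pos: [0.5171, 0.0559, 0.2354]
eef_rot: [0.999, 0.045, -0.0, 0.0]
ft_force: [-0.5, 0.6, -0.9]
width: 0.0007
grip_force: 0.0
```

```bash
python3 -c "
from h import *
p=read_state()['ee_pos'];print(Ro.from_euler('z',-YAW).apply(p-E0))
plan(*[(W([0,y/1e3,z/1e3]),-84.8) for y,z in[(38,219),(22.5,195),(17,177),(15,157.5),(15,154)]])"
```

```text
[0.00037742 0.05948771 0.2353541 ]
t 14.5 tcp [0.5171 0.0559 0.2354] az -84.82 F [-0.5  0.6 -0.9] w 0.0007 q7 [-0.81 -1.62]
[-0.001  0.086  0.065] -0.0001
[-0.001  0.148  0.161] -0.0001
[-0.001  0.17   0.233] -0.0001
[-0.001  0.178  0.311] -0.0001
[-0.001  0.178  0.325] -0.0001
```

>>> carry_out:
  deltas:
    - {"hand": 0,"dp": [0,0.043,0.032],"spin": 0}
    - {"hand": 0,"dp": [0,0.086,0.065],"spin": 0}
    - {"hand": 0,"dp": [0,0.117,0.113],"spin": 0}
    - {"hand": 0,"dp": [0,0.148,0.161],"spin": 0}
    - {"hand": 0,"dp": [0,0.16,0.197],"spin": 0}
    - {"hand": 0,"dp": [0,0.17,0.233],"spin": 0}
    - {"hand": 0,"dp": [0,0.174,0.26],"spin": 0}
    - {"hand": 0,"dp": [0,0.178,0.285],"spin": 0}
    - {"hand": 0,"dp": [0,0.178,0.311],"spin": 0}
    - {"hand": 0,"dp": [0,0.178,0.311],"spin": 0}
    - {"hand": 0,"dp": [0,0.178,0.311],"spin": 0}

```text
time: 15.6
ee_pos: [0.5214, 0.0118, 0.158]
eef_rot: [0.999, 0.045, 0.0, -0.0]
ft_force: [-0.8, -0.5, 4.3]
width: 0.0005
grip_force: 2.0
```

```bash
python3 -c "
from h import *
p=read_state()['ee_pos'];print(Ro.from_euler('z',-YAW).apply(p-E0))
plan()"
```

```text
[0.000637   0.0151583  0.15797503]
t 15.6 tcp [0.5214 0.0118 0.158 ] az -84.79 F [-0.8 -0.5  4.3] w 0.0005 q7 [-0.74 -1.48]
```

Contact at 4 N, so I'll press gently to the stop and then retreat.

>>> carry_out:
  deltas:
    - {"hand": 0,"dp": [0,0,0.006],"spin": 0}
    - {"hand": 0,"dp": [0,0,0.012],"spin": 0}
    - {"hand": 0,"dp": [0,0,0.012],"spin": 0}
    - {"hand": 0,"dp": [0,0,0.012],"spin": 0}

```text
time: 16.0
ee_pos: [0.5216, 0.0118, 0.1573]
eef_rot: [0.999, 0.045, 0.0, -0.001]
ft_force: [-12.9, -0.6, 32.7]
width: 0.0004
grip_force: 15.9
```

>>> carry_out:
  deltas:
    - {"hand": 0,"dp": [0,0,-0.03],"spin": 0}
    - {"hand": 0,"dp": [0,0,-0.15],"spin": 0}
    - {"hand": 0,"dp": [0,0,-0.35],"spin": 0}
    - {"hand": 0,"dp": [0,0,-0.55],"spin": 0}
    - {"hand": 0,"dp": [0,0,-0.8],"spin": 0}
    - {"hand": 0,"dp": [-0.2,0.4,-0.8],"spin": 0}
    - {"hand": 0,"dp": [-0.2,0.4,-0.8],"spin": 0}
    - {"hand": 0,"dp": [-0.2,0.4,-0.8],"spin": 0}
    - {"hand": 0,"dp": [-0.2,0.4,-0.8],"spin": 0}
    - {"hand": 0,"dp": [-0.2,0.4,-0.8],"spin": 0}

```text
time: 17.0
ee_pos: [0.4807, -0.0913, 0.3545]
eef_rot: [0.999, 0.046, 0.0, -0.0]
ft_force: [0.5, 1.2, -0.6]
width: 0.0002
grip_force: 0.0
```

```bash
python3 - <<'E'
from h import *
plan()
st=read_state();a=camera('wrist');b=camera('scene');c=get_calibration('wrist')
def proj(X,name):
    c=get_calibration(name)
    if name=='wrist':
        T=np.eye(4);T[:3,:3]=Ro.from_quat(st['eef_rot']).as_matrix();T[:3,3]=st['ee_pos'];M=np.linalg.inv(T@c['mount']);R,t=M[:3,:3],M[:3,3]
    else:R,t=c['R'],c['t']
    K=np.array([[c['fx'],0,c['cx']],[0,c['fy'],c['cy']],[0,0,1.]])
    return cv2.projectPoints(np.array([X],float),cv2.Rodrigues(R)[0],t,K,np.array([c['k1'],0,0,0,0]))[0][0,0]
b0=cv2.cvtColor(cv2.imread('pics/s0.png'),cv2.COLOR_BGR2RGB)
# keeper evidence: brightness at old lip vs s0, and colours at shut arm/lip points
for n,p in[('oldlip',[0,.146,.293]),('arm',[0,.04,.1575]),('arm2',[0,0,.1575]),('bend',[0,-.028,.1575]),('lip',[0,-.0325,.135]),('besideL',[.03,0,.1575])]:
    for v,im in(('scene',b),('wrist',a)):
        u=proj(W(p),v).round().astype(int);ok=0<=u[0]<560 and 0<=u[1]<420
        print(n,v,u,im[u[1],u[0]] if ok else None,b0[u[1],u[0]] if v=='scene' else '')
cv2.imwrite('pics/end_w.png',cv2.cvtColor(a,cv2.COLOR_RGB2BGR));cv2.imwrite('pics/end_s.png',cv2.cvtColor(b,cv2.COLOR_RGB2BGR))
# strip across the arm in wrist view
for y in(.08,.04,0):
    print(y,[int(a[tuple(proj(W([x/1e3,y,.1575]),'wrist').round().astype(int)[::-1])].mean()) for x in range(-30,31,5)])
print([int(a[tuple(proj(W([x/1e3,.05,.126]),'wrist').round().astype(int)[::-1])].mean()) for x in range(-60,61,5)])
E
```

```text
t 17.0 tcp [ 0.4807 -0.0913  0.3545] az -84.73 F [ 0.5  1.2 -0.6] w 0.0002 q7 [-0.7  -1.41]
oldlip scene [331 194] [119 120 115] [148 147 147]
oldlip wrist [-55 162] None 
arm scene [300 209] [158 156 155] [163 167 160]
arm wrist [165 145] [220 217 216] 
arm2 scene [289 203] [89 89 89] [162 164 156]
arm2 wrist [201 145] [125 123 121] 
bend scene [282 199] [128 127 126] [162 162 155]
bend wrist [226 145] [155 153 152] 
lip scene [281 204] [62 63 63] [192 193 184]
lip wrist [233 143] [67 67 67] 
besideL scene [283 209] [74 75 73] [189 189 181]
besideL wrist [199 117] [137 136 130] 
0.08 [40, 39, 39, 41, 40, 206, 209, 205, 50, 35, 40, 40, 40]
0.04 [83, 84, 84, 84, 84, 213, 217, 214, 108, 93, 83, 83, 83]
0 [149, 232, 232, 233, 233, 119, 123, 122, 124, 145, 186, 188, 134]
[92, 100, 78, 42, 83, 83, 84, 84, 84, 84, 112, 216, 215, 207, 104, 83, 83, 83, 83, 82, 83, 47, 36, 73, 92]
```

```bash
python3 -c "
from bench import *
print(close_job())"
```

```text
the job is handed in; nothing more can be done
None
```

I slid the carrier along the ledge onto the peg, where it hangs clear of the ledge, then swung the keeper down to its stop and handed the job in at about 17 s of robot time; the final keeper check was by pixel samples, not a viewed picture, and I never moved near the glassware, tip box or vial rack.

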